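# Seat a lidded chip in the corner of the chip fixture and close the jaw

## Task

Get the metal-lidded chip ready to be worked on in its holding fixture, using only your fingertips: slide it over the plate until one side lies flat against the long rail, then drag it along the rail, keeping it against it, until it is fully home in the corner at the end stop, gold-marked corner first, and last push the orange-tabbed jaw up snug against it. Never pick the chip up or tip it, and leave everything else on the bench where it is.

Things in the scene. Friction and masses are not known exactly. Their poses are not given: they have to be found in the camera images.
- nest: the chip fixture, fixed on the 2 mm blue mat: dark plate 12 mm thick, its top 14 mm above z = 0, 130 mm in its x by 230 mm in its y. Origin on the underside, 75 mm from the front edge, mid-length; x points from the front edge to the rail, y along the rail to the end stop. Bright aluminium rail: 8 mm above the plate, 14 mm thick, 210 mm long, inner face at nest x = 40 mm, far side
- nest_corner (a point): inside corner where rail, end stop and plate top meet (nest frame 40, 85, 12 mm), axes as nest. The aluminium end stop is 8 mm high, 20 mm thick along y, and runs from the rail 46 mm towards the front. The chip's marked corner belongs here; the chip's centre is then at nest x 19, y 64 mm, its axes parallel to the fixture's
- chip: the chip, loose on the plate: green board 42 x 42 x 2 mm under a centred silvery lid 37 x 37 mm, 6 mm thick in all, 35 to 60 g. Origin: centre of the underside; x, y along its edges. Starts 30 to 56 mm short of the rail, 68 to 140 mm short of home along it, turned up to 0.35 rad from the fixture. Slides easily (friction 0.2 to 0.3); the matt lid grips a fingertip (0.7 or more)
- chip_corner (a point): the chip's bottom corner at its +x, +y (21, 21, 0 mm in the chip frame), the one with the gold mark; axes as chip. It starts out turned towards the fixture's corner
- jaw (a joint): travel of the fixture's sliding jaw towards the rail, m: 0 fully open (front face 62 mm from the rail), grows as it closes, starts between 0 and 0.010, meets the chip lying against the rail at 0.020, travel ends at 0.024. It slides with about 2 N of friction and stays where it is left
- jaw_back (a point): middle of the outer face of the jaw's orange thumb tab, 12 mm above the plate: push here, towards nest +x. Tab 30 mm wide along y, 6 mm thick, top 22 mm above the plate. Ahead of it the aluminium jaw block: 30 mm wide, 8 mm high, its front face 32 mm ahead of this point. The jaw faces the corner, centred on nest y = 64 mm. Axes as nest
- small_chip: bystander: smaller chip without a metal lid, 27 x 27 x 5 mm, blue board with black top, flat on the mat; origin: centre of its underside
- flux_jar: bystander: round jar, 38 mm across, 36 mm high, white cap, standing beside the fixture's right end; origin: centre of its underside
- tape_roll: bystander: roll of amber tape, 68 mm across, 18 mm high, lying behind the rail; origin: centre of its underside
- tweezers: bystander: dark steel tweezers, about 117 mm long, 8 mm high, lying behind the rail; origin under the middle, x along them to the tips
- phone: bystander: black phone, 150 x 72 x 8 mm, lying to the left of the fixture; origin: centre of its underside
- screwdriver: bystander: screwdriver with a red handle, 150 mm long, lying to the right of the fixture; x along it
- solder_spool: bystander: yellow spool of solder, 54 mm across, 28 mm high; origin: centre of its underside
- screw_tin: bystander: flat round aluminium tin, 56 mm across, 26 mm high; origin: centre of its underside
Mind the look-alikes: they are no part of the job. What is shaped like the chip but brown is not meant.

How it is judged:
By the outcome, as a careful person would: the job done as asked, in the order asked, and still so for the second after the job is handed in, with the robot touching nothing.
It also fails if it takes over 51 s, if anything falls off the work surface, if the arm or the gripper's body presses on something with over 40 N, if the wrist force passes 120 N, or if a joint passes its speed limit or range.

## Robot

A 6-joint arm with a two-finger parallel gripper is mounted at the origin on the work surface. World frame = base frame: x ahead of the robot, y to its left, z up, the work surface at z = 0. Lengths are in mm, angles in rad, forces in N, time in s.
With the tool pointing down it reaches from about 250 to 775 mm from the base axis. Payload 4 kg.
Tool frame: the origin (TCP) lies between the finger pads; the fingertips stand 8 mm ahead of it and the grasp point (between the pads) lies 11 mm behind it; z points along the fingers, y is the line along which they close (so a half turn about z gives the same grasp; the last joint's range is limited). The gripper opens to 94 mm and grips with 3 to 60 N. Pads are 16 mm wide; open, the fingers measure 119 mm over their backs; the gripper's body (75 mm by 177 mm) begins 78 mm behind the grasp point.
Start: joints at [1.183, 0.087, 1.371, -0, 1.684, -0.103], TCP at [154.54, 527.861, 213.506] pointing down, gripper open.
Joint ranges: [-3.1, 3.1], [-0.76, 2.03], [0.27, 2.55], [-1.08, 4.22], [0.17, 2.65], [-2.57, 2.57]. Speed limits (rad/s): [2.79, 2.79, 3.14, 3.14, 3.14, 3.14].

## Interface

Orientations are given as [roll, pitch, yaw] about the fixed x, y, z axes, in that order (R = Rz(yaw) Ry(pitch) Rx(roll)).
In Python, from plant import * gives the robot as it stands.
- The arm moves only by the tool servo_tool, never from a script. Its argument "targets" is a list of rows, each a list of 3 entries, a list of its own where there are three numbers: the opening, from 0 (shut) to 1 (fully open), then the shift along the tool's x, y, z in m, then the turn about the tool's z in rad. In form: [[hand, [tx, ty, tz], roll], ...]. A call has 1 to 12 rows; each row is the pose to reach, as a shift and turn from the pose commanded when the call began, along the tool's axes at that moment; what a row does not reach only later rows make up. A row lasts 1/10 s, in which the tool goes at most 50 mm and 8.59 degrees, less where a joint would pass 70% of its speed; a pose out of reach is approached as far as the arm can. A call with a gripper value outside its range is refused whole. The fingers move at their own pace and stop on an object; "squeeze" is the grip in N (left out, the last holds). Time passes only in rows, so rows that repeat a pose let the fingers close. It gives the time, the measured TCP pose, the force, the opening and the grip force at its end, in the units of the state.
- observe(): the state, without advancing time (a new reading comes with each control period).
- camera(name): name is "side" or "top"; returns (picture, depth): 480x640x3 uint8, blue, green, red; 480x640 float32, mm along the optical axis (not along the pixel's ray), 0 where there is no reading.
- camera_info(name): a dict with "fx", "fy", "cx", "cy" (pixels), "rvec" (rotation vector, rad) and "tvec" (3), from world to camera coordinates, as OpenCV has them. Camera axes: x right, y down, z forward; pixel columns grow to the right and rows downward; lengths in mm; the calibration is good to about 2 mm. A picture is of the moment at which its call begins. camera_info takes no time and is no camera call.
- finish_job(): hands the job in; it is judged then, once.
Trained networks look in the newest picture that a camera, given by its name, has taken for a name from the list of things; names that differ only in an ending like _2 or _b are one class to them, and where a whole thing is asked for, a point or a joint stands for the part that bears it (a point fixed in the world has none). Each returns a list of dicts, best first, with "score" (0 to 1); they miss things now and then, are a little off and sometimes report something else, mostly with a low value. They report only what shows in the picture. A call takes as long as a camera call. They do not tell look-alikes from the thing itself.
- silhouettes(camera, query): "pixels" (480x640 bool, what is visible of it).
- pinpoint(camera, query): "centre" ([x, y, z] in mm, in the coordinates of the camera as it stood for that picture, good to about 4 mm: a listed point, or the origin of a listed thing).
The state is a dict: "time_s": time; "joints": joint angles; "dq": joint speeds; "joint_efforts": joint torques, N m; "eef_pos": TCP position; "tool_rot": TCP orientation; "contact_force": force on the tool from outside, world axes, zero at the start; "wrist_torque": the same for the moment, N m; "grip_width": finger opening in mm; "grip_force": force on a finger pad.
Only numpy, scipy, OpenCV 4.12 (cv2) and the standard library are available. Lean on these libraries where they do the work, as an engineer would, in place of code of your own. Each camera call takes 0.05 s, during which the arm holds its last target. There are 200 camera calls.

## Working session

There is one attempt and no reset: what is moved stays moved. The work goes in short steps, Python scripts to look and compute and a tool call to move; the robot and the scene stay as the last step left them, time stands still between calls to the robot, and variables do not carry over. Pictures are saved under pics/ and viewed, at most 10 in all, crops included, and the job is handed in when it is done.

Besides the shell and the picture viewer there is one more tool, called in YAML: its name, and indented under it one key for each argument. servo_tool: Moves the arm, as the interface text tells. Its arguments: {"type":"object","properties":{"targets":{"type":"array"},"squeeze":{"type":"number"}},"required":["targets"]}

```bash
ls; mkdir -p pics; cat > h.py <<'E'
from plant import *
import numpy as np, cv2
def info(n):
    i=camera_info(n);R=cv2.Rodrigues(np.array(i["rvec"],float))[0];t=np.array(i["tvec"],float).ravel();return i,R,t
def c2w(n,p):
    i,R,t=info(n);return R.T@(np.array(p,float)-t)
def px2plane(n,uv,z):
    i,R,t=info(n);d=R.T@np.array([(uv[0]-i["cx"])/i["fx"],(uv[1]-i["cy"])/i["fy"],1]);o=-R.T@t
    return o+d*(z-o[2])/d[2]
def proj(n,P):
    i,R,t=info(n);q=R@np.array(P,float)+t;return np.array([i["fx"]*q[0]/q[2]+i["cx"],i["fy"]*q[1]/q[2]+i["cy"]])
def px2w(n,uv,depth):
    i,R,t=info(n);d=depth;return R.T@(np.array([(uv[0]-i["cx"])/i["fx"]*d,(uv[1]-i["cy"])/i["fy"]*d,d])-t)
E
python3 - <<'E'
from h import *
np.set_printoptions(precision=2,suppress=True)
s=observe();print(s)
for n in("top","side"):
    im,d=camera(n);cv2.imwrite(f"pics/{n}0.png",im);i,R,t=info(n);print(n,i,-R.T@t)
    for q in("nest","nest_corner","chip","chip_corner","jaw_back","small_chip"):
        for r in pinpoint(n,q)[:3]:
            w=c2w(n,r["centre"]);print(n,q,round(r["score"],2),w,proj(n,w))
E
```

```text
pics
{'time_s': 0.0, 'joints': array([ 1.18,  0.09,  1.37,  0.  ,  1.68, -0.1 ]), 'dq': array([ 0.,  0., -0.,  0.,  0.,  0.]), 'joint_efforts': array([ -0.  , -34.02, -30.24,   0.07,   0.03,  -0.  ]), 'eef_pos': array([154.32, 527.35, 212.29]), 'tool_rot': array([-3.14, -0.  ,  2.86]), 'contact_force': array([ 0.81, -1.28, -0.44]), 'wrist_torque': array([ 0.01, -0.07,  0.01]), 'grip_force': 0.0, 'grip_width': 94.18288955227436}
top {'fx': 501.9806116431441, 'fy': 501.9806116431441, 'cx': 320.68330824797994, 'cy': 241.01843463406064, 'rvec': array([ 2.2 , -2.14,  0.09]), 'tvec': array([ -31.56,  570.79, 1161.15])} [ 463.59  -22.13 1208.16]
top nest 0.56 [550.22  85.38   1.59] [278.45 249.56]
top nest_corner 0.59 [593.37 165.58   7.85] [245.56 230.59]
top chip 0.75 [592.61 -94.61  -0.91] [353.44 234.2 ]
top chip 0.59 [510.3   31.74  12.42] [299.98 266.55]
top chip_corner 0.71 [535.98  48.33  17.87] [293.23 255.46]
top chip_corner 0.62 [ 572.47 -436.8    -0.53] [495.05 246.32]
top chip_corner 0.59 [ 571.13 -120.32    2.22] [363.99 243.22]
top jaw_back 0.71 [502.21 148.43  21.13] [250.37
[... 162 characters left out ...]
2666717186489, 'rvec': array([ 2.17, -0.13,  0.05]), 'tvec': array([-540.95,   79.13,  972.02])} [ 459.42 -811.7   611.38]
side nest 0.82 [544.32  79.76   5.91] [318.8  232.07]
side nest_corner 0.9 [587.59 167.63  12.97] [333.73 206.56]
side chip 0.89 [588.54 -97.89  -1.54] [352.59 287.09]
side chip 0.66 [544.68  81.39   3.19] [318.9  232.69]
side chip 0.65 [510.41  29.27  15.99] [304.66 242.99]
side chip_corner 0.78 [ 568.94 -121.5     2.29] [343.98 294.74]
side chip_corner 0.7 [651.81  20.92  -0.7 ] [373.91 247.03]
side chip_corner 0.55 [420.34 -57.55   6.14] [260.79 277.18]
side jaw_back 0.69 [502.11 149.    25.1 ] [296.36 208.73]
side small_chip 0.6 [432.65  19.71   3.06] [266.65 253.74]
```

```bash
python3 - <<'E'
import cv2
a=cv2.imread("pics/top0.png")[190:340,200:400];cv2.imwrite("pics/topc.png",cv2.resize(a,None,fx=4,fy=4,interpolation=cv2.INTER_CUBIC))
a=cv2.imread("pics/side0.png")[180:315,230:430];cv2.imwrite("pics/sidec.png",cv2.resize(a,None,fx=4,fy=4,interpolation=cv2.INTER_CUBIC))
E
```

```text
(no output)
```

View pics/topc.png

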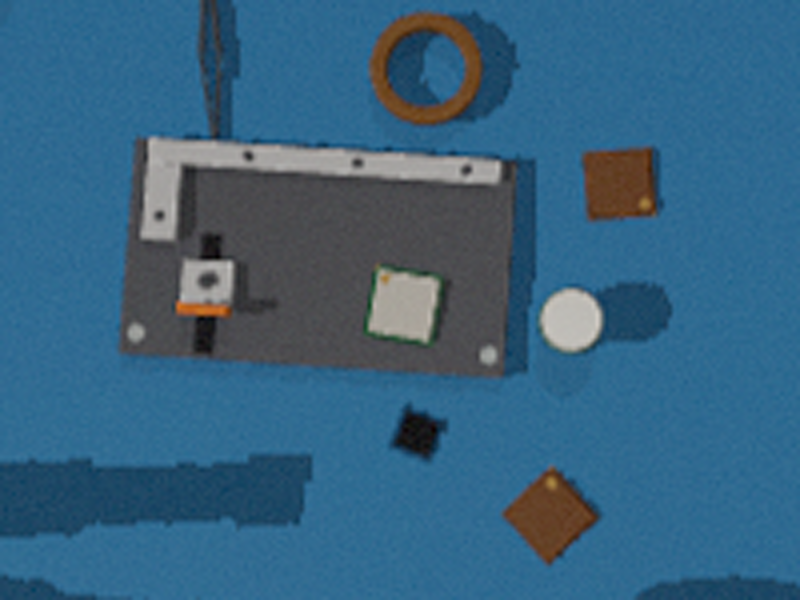

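View pics/sidec.png

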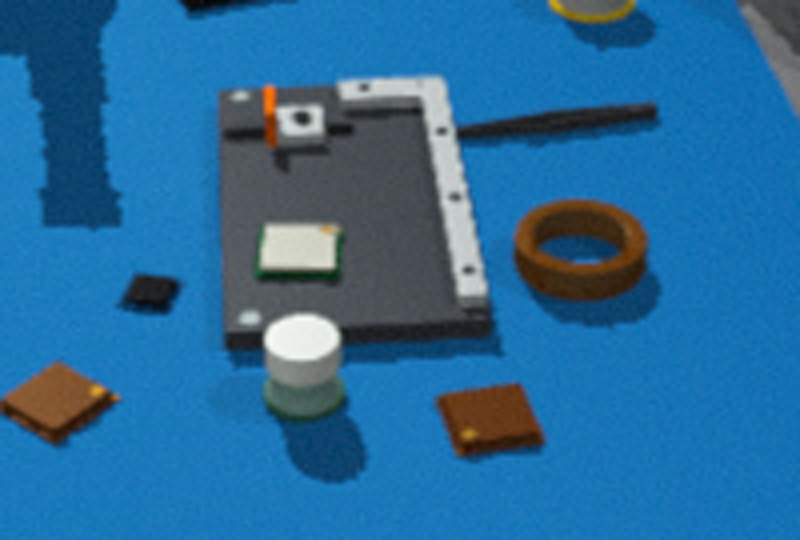

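```bash
cat > fit.py <<'E'
from h import *
from scipy.optimize import minimize
import sys
U=8
def fit(n,im,kind,x0):
    # kind: list of (poly local xy, z)
    hsv=cv2.cvtColor(im,cv2.COLOR_BGR2HSV)
    c=proj(n,[x0[0],x0[1],20]);u0,v0=int(c[0])-70,int(c[1])-60
    W,H=140,120
    sub=cv2.resize(im[v0:v0+H,u0:u0+W],None,fx=U,fy=U,interpolation=cv2.INTER_CUBIC)
    hs=cv2.cvtColor(sub,cv2.COLOR_BGR2HSV)
    m=((hs[...,1]<70)&(hs[...,2]>125)).astype(np.uint8)
    polys,z,reach=kind
    def ren(p):
        o=np.zeros(m.shape,np.uint8);c,s=np.cos(p[2]),np.sin(p[2]);
        for P in polys:
            w=P@np.array([[c,s],[-s,c]])+p[:2]
            q=np.array([(proj(n,[*a,z])-[u0,v0]+.5)*U-.5 for a in w]);cv2.fillPoly(o,[np.round(q*16).astype(np.int32)],1,shift=4)
        return o
    roi=cv2.dilate(ren(x0),np.ones((2*reach*U//2+1,)*2,np.uint8))
    mm=m*roi
    def cost(p):
        o=ren(p);return 1-(o&mm).sum()/max(1,(o|mm).sum())
    best=None
    for d in(0,-.08,.08):
        r=minimize(cost,np.array(x0)+[0,0,d],method="Nelder-Mead",options=dict(initial_simplex=np.array(x0)+[0,0,d]+np.array([[0,0,0],[4,0,0],[0,4,0],[0,0,.06]]),xatol=.05,fatol=1e-4))
        if best is None or r.fun<best.fun:best=r
    return best.x,best.fun
def box(a,b,c,d):return np.array([[a,c],[b,c],[b,d],[a,d]],float)
NEST=([box(40,54,-105,105),box(-6,40,85,105)],22,8)
LID=([box(-18.5,18.5,-18.5,18.5)],20,5)
def tonest(N,C):
    c,s=np.cos(N[2]),np.sin(N[2]);d=np.array(C[:2])-N[:2];return np.array([c*d[0]+s*d[1],-s*d[0]+c*d[1],C[2]-N[2]])
E
python3 - <<'E'
from fit import *
np.set_printoptions(precision=3,suppress=True)
for n in("top","side"):
    im=cv2.imread(f"pics/{n}0.png")
    N,f=fit(n,im,NEST,[547,82,-.056]);C,g=fit(n,im,LID,[510,31,-.13])
    print(n,N,f,C,g,tonest(N,C))
E
```

```text
top [549.12   82.189  -0.038] 0.08160878965715046 [511.7    30.452  -0.149] 0.055224348917477295 [-35.411 -53.132  -0.111]Traceback (most recent call last):
  File "<stdin>", line 5, in <module>
  File "fit.py", line 26, in fit
    r=minimize(cost,np.array(x0)+[0,0,d],method="Nelder-Mead",options=dict(initial_simplex=np.array(x0)+[0,0,d]+np.array([[0,0,0],[4,0,0],[0,4,0],[0,0,.06]]),xatol=.05,fatol=1e-4))
    res = _minimize_neldermead(fun, x0, args, callback, bounds=bounds,
                               **options)
    fxc = func(xc)
    fx = function(np.copy(x), *(wrapper_args + args))
  File "fit.py", line 23, in cost
    o=ren(p);return 1-(o&mm).sum()/max(1,(o|mm).sum())
  File "fit.py", line 18, in ren
    q=np.array([(proj(n,[*a,z])-[u0,v0]+.5)*U-.5 for a in w]);cv2.fillPoly(o,[np.round(q*16).astype(np.int32)],1,shift=4)
                 ~~~~^^^^^^^^^^
  File "h.py", line 11, in proj
    i,R,t=info(n);q=R@np.array(P,float)+t;return np.array([i["fx"]*q[0]/q[2]+i["cx"],i["fy"]*q[1]/q[2]+i["cy"]])
          ~~~~^^^
  File "h.py", line 4, in info
    i=camera_info(n);R=cv2.Rodrigues(np.array(i["rvec"],float))[0];t=np.array(i["tvec"],float).ravel();return i,R,t
ValueError: time passes only in moves, steps and waits
```

```bash
sed -i '1i from functools import lru_cache' h.py; sed -i 's/^def info(n):/@lru_cache\ndef info(n):/' h.py
python3 - <<'E'
from fit import *
np.set_printoptions(precision=3,suppress=True)
for n in("top","side"):
    im=cv2.imread(f"pics/{n}0.png")
    N,f=fit(n,im,NEST,[547,82,-.056]);C,g=fit(n,im,LID,[510,31,-.13])
    print(n,N,f,C,g,tonest(N,C))
    w=lambda p:[N[0]+np.cos(N[2])*p[0]-np.sin(N[2])*p[1],N[1]+np.sin(N[2])*p[0]+np.cos(N[2])*p[1]]
    v=cv2.resize(im,None,fx=4,fy=4,interpolation=cv2.INTER_CUBIC)
    hsv=cv2.cvtColor(v,cv2.COLOR_BGR2HSV);m=((hsv[...,0]<18)&(hsv[...,0]>7)&(hsv[...,1]>180)&(hsv[...,2]>150)).astype(np.uint8)
    k,l,st,ce=cv2.connectedComponentsWithStats(m)
    for j in range(1,k):
        if st[j,4]>80:
            p=px2plane(n,(ce[j]+.5)/4-.5,36);print("orange",ce[j]/4,st[j],p,tonest(N,[p[0],p[1],0]))
    print("chip z / height by depth")
E
```

```text
top [549.12   82.189  -0.038] 0.08160878965715046 [511.7    30.452  -0.149] 0.055224348917477295 [-35.411 -53.132  -0.111]
orange [250.286 267.295] [ 977 1064   50   11  367] [505.326 147.511  36.   ] [-46.263  63.596   0.038]
chip z / height by depth
side [546.978  81.537  -0.035] 0.06960408684546615 [509.517  30.522  -0.148] 0.09891549603319016 [-35.648 -52.297  -0.113]
orange [297.294 205.304] [1184  808   12   29  271] [503.61  146.904  36.   ] [-45.632  63.806   0.035]
chip z / height by depth
```

```bash
cat > go.py <<'E'
# usage: go.py cx cy cz cpsi | tx ty tz tpsi  (commanded -> target), mm/rad
import sys,numpy as np
a=list(map(float,sys.argv[1:]));c,t=a[:4],a[4:]
d=np.array(t[:3])-c[:3];s,k=np.sin(c[3]),np.cos(c[3])
print(np.round([k*d[0]+s*d[1],s*d[0]-k*d[1],-d[2]],2),"turn",round(c[3]-t[3],4))
E
python3 go.py 154.54 527.861 213.506 2.857 510.6 30.5 60 2.993
```

```text
[-481.38 -377.39  153.51] turn -0.136
```

servo_tool:
  targets:
    - [0,[-0.04,-0.031,0.005],-0.02]
    - [0,[-0.08,-0.063,0.01],-0.04]
    - [0,[-0.12,-0.094,0.02],-0.06]
    - [0,[-0.16,-0.125,0.03],-0.08]
    - [0,[-0.2,-0.157,0.04],-0.1]
    - [0,[-0.24,-0.188,0.05],-0.12]
    - [0,[-0.28,-0.22,0.06],-0.136]
    - [0,[-0.32,-0.251,0.07],-0.136]
    - [0,[-0.36,-0.282,0.08],-0.136]
    - [0,[-0.4,-0.314,0.09],-0.136]
    - [0,[-0.44,-0.345,0.1],-0.136]
    - [0,[-0.4814,-0.3774,0.11],-0.136]
  squeeze: 5

```text
time_s: 1.9
eef_pos: [499.0, 46.0, 107.5]
tool_rot: [3.141, 0.001, 2.992]
contact_force: [0.3, 0.4, 0.7]
grip_width: 1.9
grip_force: 0.0
```

servo_tool:
  targets:
    - [0,[0,0,0.02],0]
    - [0,[0,0,0.0435],0]
    - [0,[0,0,0.0435],0]
    - [0,[0,0,0.0435],0]

```text
time_s: 2.3
eef_pos: [497.7, 47.9, 64.1]
tool_rot: [-3.142, -0.001, 2.993]
contact_force: [-0.3, 0.8, 0.3]
grip_width: -0.0
grip_force: 0.0
```

```bash
python3 go.py 497.7 47.9 64.1 2.993 510.6 30.5 40 2.993; python3 -c "
from h import *
print(observe()['eef_pos'],observe()['contact_force'])"
```

```text
[-15.33 -15.3   24.1 ] turn 0.0
[497.74207676  47.94454238  64.13870773] [-0.27211013  0.78339591  0.29581989]
```

servo_tool:
  targets:
    - [0,[-0.0153,-0.0153,0.01],0]
    - [0,[-0.0153,-0.0153,0.024],0]
    - [0,[-0.0153,-0.0153,0.024],0]
    - [0,[-0.0153,-0.0153,0.024],0]

```text
time_s: 2.7
eef_pos: [510.4, 31.2, 40.3]
tool_rot: [3.141, -0.0, 2.993]
contact_force: [0.0, -0.1, 0.0]
grip_width: 0.2
grip_force: 0.0
```

servo_tool:
  targets:
    - [0,[0,0,0.008],0]
    - [0,[0,0,0.011],0]
    - [0,[0,0,0.011],0]

```text
time_s: 3.0
eef_pos: [510.4, 30.8, 28.6]
tool_rot: [3.142, -0.001, 2.993]
contact_force: [0.2, 0.2, -1.3]
grip_width: 0.7
grip_force: 0.0
```

servo_tool:
  targets:
    - [0,[0,0,0.001],0]
    - [0,[0,0,0.0015],0]
    - [0,[0,0,0.0015],0]

```text
time_s: 3.3
eef_pos: [511.2, 30.6, 28.3]
tool_rot: [3.141, 0.001, 2.993]
contact_force: [-1.2, 1.0, 4.2]
grip_width: 0.6
grip_force: 1.8
```

servo_tool:
  targets:
    - [0,[0,0,0.0005],0]
    - [0,[0,0,0.001],0]
    - [0,[0,0,0.001],0]

```text
time_s: 3.6
eef_pos: [511.6, 30.5, 28.3]
tool_rot: [3.141, 0.002, 2.993]
contact_force: [-2.6, 0.2, 8.1]
grip_width: 0.4
grip_force: 4.0
```

servo_tool:
  targets:
    - [0,[0,0,0],-0.02]
    - [0,[-0.002,0.0002,0],-0.05]
    - [0,[-0.005,0.0006,0],-0.08]
    - [0,[-0.009,0.001,0],-0.11]
    - [0,[-0.013,0.0015,0],-0.11]
    - [0,[-0.017,0.0019,0],-0.11]
    - [0,[-0.021,0.0024,0],-0.11]
    - [0,[-0.025,0.0028,0],-0.11]
    - [0,[-0.0298,0.0034,0],-0.11]
    - [0,[-0.0298,0.0034,0],-0.11]

```text
time_s: 4.6
eef_pos: [542.4, 29.3, 28.3]
tool_rot: [-3.142, 0.003, 3.103]
contact_force: [-0.6, -0.0, 6.3]
grip_width: 0.6
grip_force: 3.1
```

```bash
python3 - <<'E'
from fit import *
np.set_printoptions(precision=3,suppress=True)
print(observe()["eef_pos"],observe()["contact_force"])
for n in("top","side"):
    im,_=camera(n);cv2.imwrite(f"pics/{n}1.png",im)
a=cv2.imread("pics/side1.png")[180:315,230:430];cv2.imwrite("pics/side1c.png",cv2.resize(a,None,fx=4,fy=4,interpolation=cv2.INTER_CUBIC))
E
```

```text
[542.437  29.273  28.278] [-0.606 -0.023  6.258]
```

View pics/side1c.png

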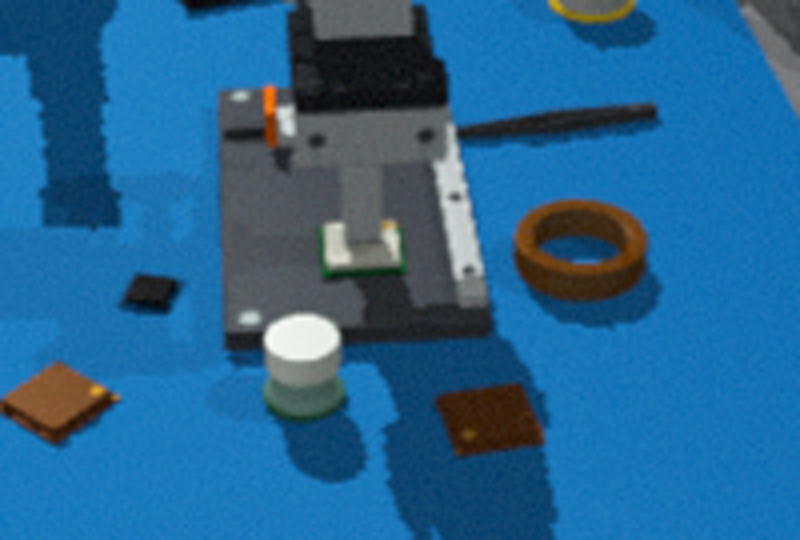

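servo_tool:
  targets:
    - [0,[-0.004,0,0.0005],0]
    - [0,[-0.008,0,0.0005],0]
    - [0,[-0.012,0,0.0005],0]
    - [0,[-0.015,0,0.0005],0]
    - [0,[-0.018,0,0.0005],0]
    - [0,[-0.018,0,0.0005],0]

```text
time_s: 5.3
eef_pos: [560.3, 28.6, 28.2]
tool_rot: [-3.142, 0.003, 3.103]
contact_force: [-1.2, -0.4, 8.7]
grip_width: 0.0
grip_force: 4.1
```

servo_tool:
  targets:
    - [0,[-0.001,0,0],0]
    - [0,[-0.002,0,0],0]
    - [0,[-0.003,0,0],0]
    - [0,[-0.004,0,0],0]
    - [0,[-0.004,0,0],0]

```text
time_s: 5.8
eef_pos: [563.9, 28.4, 28.3]
tool_rot: [-3.142, 0.003, 3.103]
contact_force: [-2.8, 0.5, 8.6]
grip_width: 0.2
grip_force: 4.4
```

servo_tool:
  targets:
    - [0,[-0.0007,0,0],0]
    - [0,[-0.0015,0,0],0]
    - [0,[-0.0015,0,0],0]

```text
time_s: 6.1
eef_pos: [565.3, 28.4, 28.3]
tool_rot: [-3.142, 0.003, 3.103]
contact_force: [-1.9, 0.4, 9.3]
grip_width: 0.6
grip_force: 4.4
```

servo_tool:
  targets:
    - [0,[-0.0007,0,0],0]
    - [0,[-0.0015,0,0],0]
    - [0,[-0.0015,0,0],0]

```text
time_s: 6.4
eef_pos: [565.5, 28.4, 28.2]
tool_rot: [-3.141, -0.001, 3.103]
contact_force: [-5.6, 0.7, 11.3]
grip_width: 0.5
grip_force: 5.7
```

servo_tool:
  targets:
    - [0,[-0.0007,0,0],0]
    - [0,[-0.0015,0,0],0]
    - [0,[-0.0015,0,0],0]

```text
time_s: 6.7
eef_pos: [565.6, 28.4, 28.2]
tool_rot: [-3.141, -0.004, 3.103]
contact_force: [-8.9, 0.1, 12.9]
grip_width: 0.5
grip_force: 6.9
```

servo_tool:
  targets:
    - [0,[0.002,0.001,0],0]
    - [0,[0.002,0.004,0],0]
    - [0,[0.002,0.008,0],0]
    - [0,[0.002,0.012,0],0]
    - [0,[0.002,0.016,0],0]
    - [0,[0.002,0.02,0],0]
    - [0,[0.002,0.024,0],0]
    - [0,[0.002,0.028,0],0]
    - [0,[0.002,0.03,0],0]

```text
time_s: 7.6
eef_pos: [566.5, 56.7, 28.2]
tool_rot: [-3.138, 0.0, 3.103]
contact_force: [-4.7, -4.1, 10.3]
grip_width: 0.6
grip_force: 5.3
```

servo_tool:
  targets:
    - [0,[0,0.004,0],0]
    - [0,[0,0.008,0],0]
    - [0,[0,0.012,0],0]
    - [0,[0,0.016,0],0]
    - [0,[0,0.02,0],0]
    - [0,[0,0.024,0],0]
    - [0,[0,0.028,0],0]
    - [0,[0,0.032,0],0]
    - [0,[0,0.036,0],0]
    - [0,[0,0.04,0],0]
    - [0,[0,0.04,0],0]

```text
time_s: 8.7
eef_pos: [567.9, 97.2, 28.2]
tool_rot: [-3.139, 0.0, 3.103]
contact_force: [-6.1, -2.7, 11.0]
grip_width: 0.3
grip_force: 5.4
```

```bash
python3 - <<'E'
from fit import *
im,_=camera("side");a=im[180:280,270:420];cv2.imwrite("pics/side2c.png",cv2.resize(a,None,fx=5,fy=5,interpolation=cv2.INTER_CUBIC))
E
```

```text
(no output)
```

View pics/side2c.png

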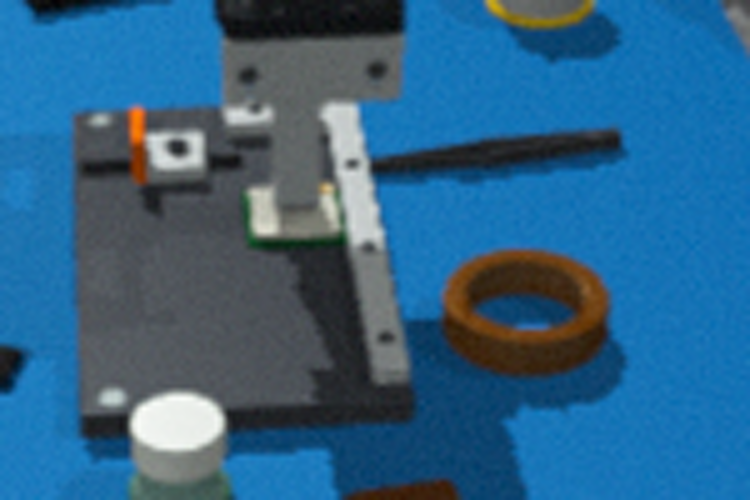

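servo_tool:
  targets:
    - [0,[0.0005,0.004,0],0]
    - [0,[0.0005,0.008,0],0]
    - [0,[0.0006,0.012,0],0]
    - [0,[0.0006,0.016,0],0]
    - [0,[0.0006,0.02,0],0]
    - [0,[0.0007,0.024,0],0]
    - [0,[0.0007,0.028,0],0]
    - [0,[0.0008,0.032,0],0]
    - [0,[0.0008,0.036,0],0]
    - [0,[0.0008,0.04,0],0]
    - [0,[0.0008,0.04,0],0]

```text
time_s: 9.85
eef_pos: [569.4, 137.7, 28.3]
tool_rot: [-3.14, 0.002, 3.103]
contact_force: [-3.6, -1.7, 9.4]
grip_width: 0.7
grip_force: 4.8
```

servo_tool:
  targets:
    - [0,[0,0.001,0],0]
    - [0,[0,0.002,0],0]
    - [0,[0,0.003,0],0]
    - [0,[0,0.004,0],0]
    - [0,[0,0.004,0],0]

```text
time_s: 10.35
eef_pos: [569.5, 141.1, 28.3]
tool_rot: [-3.139, 0.002, 3.103]
contact_force: [-3.1, -3.3, 9.1]
grip_width: 0.9
grip_force: 4.8
```

Expected stop near y ≈ 145. Step slowly.

servo_tool:
  targets:
    - [0,[0,0.001,0],0]
    - [0,[0,0.002,0],0]
    - [0,[0,0.002,0],0]

```text
time_s: 10.65
eef_pos: [569.6, 143.1, 28.3]
tool_rot: [-3.139, 0.002, 3.103]
contact_force: [-3.8, -3.3, 8.8]
grip_width: 0.5
grip_force: 4.8
```

servo_tool:
  targets:
    - [0,[0,0.001,0],0]
    - [0,[0,0.002,0],0]
    - [0,[0,0.002,0],0]

```text
time_s: 10.95
eef_pos: [569.6, 145.1, 28.3]
tool_rot: [-3.139, 0.002, 3.103]
contact_force: [-3.4, -3.3, 9.8]
grip_width: 0.6
grip_force: 4.9
```

servo_tool:
  targets:
    - [0,[0,0.001,0],0]
    - [0,[0,0.0015,0],0]
    - [0,[0,0.0015,0],0]

```text
time_s: 11.25
eef_pos: [569.7, 146.0, 28.3]
tool_rot: [-3.138, 0.001, 3.103]
contact_force: [-3.9, -3.7, 10.0]
grip_width: 0.3
grip_force: 5.0
```

servo_tool:
  targets:
    - [0,[0,0.0007,0],0]
    - [0,[0,0.0015,0],0]
    - [0,[0,0.0015,0],0]

```text
time_s: 11.55
eef_pos: [569.6, 146.1, 28.2]
tool_rot: [-3.135, 0.001, 3.102]
contact_force: [-3.6, -7.0, 10.9]
grip_width: 0.4
grip_force: 5.2
```

servo_tool:
  targets:
    - [0,[0,0.0007,0],0]
    - [0,[0,0.0012,0],0]
    - [0,[0,0.0012,0],0]

```text
time_s: 11.85
eef_pos: [569.7, 146.2, 28.2]
tool_rot: [-3.133, 0.001, 3.102]
contact_force: [-4.0, -10.5, 11.3]
grip_width: 0.6
grip_force: 5.4
```

servo_tool:
  targets:
    - [0,[0,0,-0.003],0]
    - [0,[0,0,-0.008],0]
    - [0,[0,0,-0.03],0]
    - [0,[0.01,-0.001,-0.05],0]
    - [0,[0.05,-0.001,-0.05],0]
    - [0,[0.09,-0.001,-0.05],0]
    - [0,[0.1,-0.001,-0.05],0]
    - [0,[0.1,-0.001,-0.05],0]

```text
time_s: 12.65
eef_pos: [468.2, 154.0, 76.1]
tool_rot: [3.141, 0.0, 3.104]
contact_force: [0.4, 0.1, 0.3]
grip_width: 0.2
grip_force: 0.0
```

```bash
python3 - <<'E'
from fit import *
np.set_printoptions(precision=3,suppress=True)
print(observe()["eef_pos"],observe()["contact_force"])
N0=[548.05,81.9,-.0365]
for n in("top","side"):
    im,_=camera(n);cv2.imwrite(f"pics/{n}3.png",im)
    a=im[190:290,210:330] if n=="top" else im[180:260,260:400];cv2.imwrite(f"pics/{n}3c.png",cv2.resize(a,None,fx=5,fy=5,interpolation=cv2.INTER_CUBIC))
    C,g=fit(n,im,LID,[569,145,-.0365]);print(n,C,g,tonest([549.12,82.19,-.038] if n=="top" else [546.98,81.54,-.035],C))
E
```

```text
[468.211 153.99   76.054] [0.412 0.061 0.324]
top [570.31  145.185  -0.064] 0.2157945016452606 [18.782 63.754 -0.026]
side [568.426 145.647  -0.042] 0.351931330472103 [19.189 64.818 -0.007]
```

View pics/top3c.png

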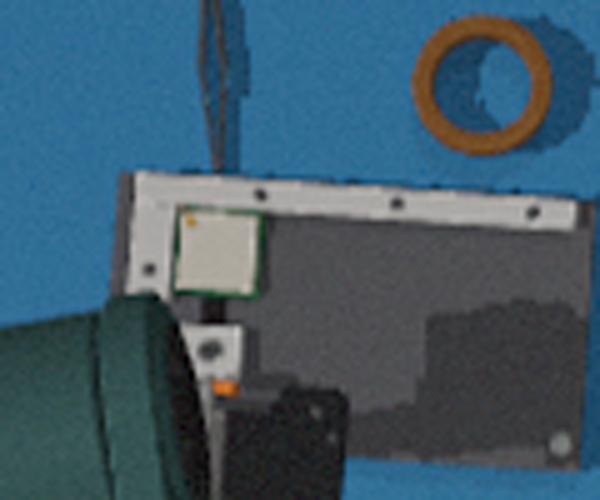

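View pics/side3c.png

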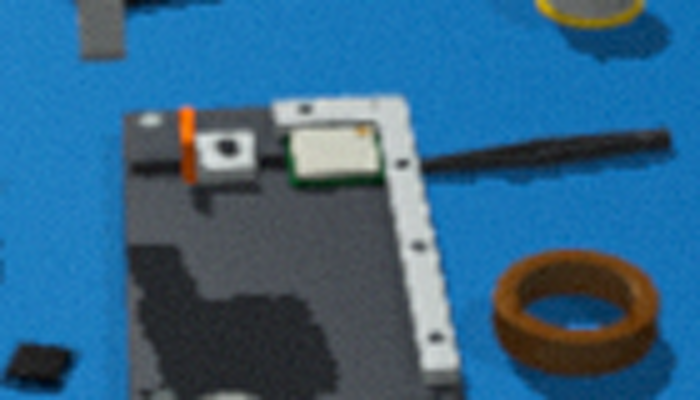

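servo_tool:
  targets:
    - [0,[0,-0.005,0.02],0]
    - [0,[0,-0.005,0.044],0]
    - [0,[0,-0.005,0.047],0]
    - [0,[-0.01,-0.005,0.047],0]
    - [0,[-0.018,-0.005,0.047],0]
    - [0,[-0.018,-0.005,0.047],0]

```text
time_s: 13.35
eef_pos: [489.9, 148.0, 30.6]
tool_rot: [3.141, 0.004, 3.102]
contact_force: [-0.1, 0.5, 0.6]
grip_width: 0.4
grip_force: 0.0
```

servo_tool:
  targets:
    - [0,[-0.002,0,0],0]
    - [0,[-0.004,0,0],0]
    - [0,[-0.006,0,0],0]
    - [0,[-0.008,0,0],0]
    - [0,[-0.01,0,0],0]
    - [0,[-0.01,0,0],0]

```text
time_s: 13.95
eef_pos: [497.1, 147.5, 29.1]
tool_rot: [3.141, 0.0, 3.103]
contact_force: [-1.4, -0.3, 1.4]
grip_width: 0.7
grip_force: 0.7
```

servo_tool:
  targets:
    - [0,[-0.002,0,0],0]
    - [0,[-0.004,0,0],0]
    - [0,[-0.006,0,0],0]
    - [0,[-0.008,0,0],0]
    - [0,[-0.008,0,0],0]

```text
time_s: 14.45
eef_pos: [505.5, 147.2, 29.1]
tool_rot: [3.141, 0.001, 3.103]
contact_force: [-1.1, 0.0, 1.0]
grip_width: 0.7
grip_force: 0.6
```

servo_tool:
  targets:
    - [0,[-0.001,0,0],0]
    - [0,[-0.002,0,0],0]
    - [0,[-0.002,0,0],0]

```text
time_s: 14.75
eef_pos: [506.6, 147.1, 29.1]
tool_rot: [3.141, -0.001, 3.103]
contact_force: [-3.1, 1.2, 2.4]
grip_width: 0.7
grip_force: 1.8
```

servo_tool:
  targets:
    - [0,[-0.0007,0,0],0]
    - [0,[-0.0015,0,0],0]
    - [0,[-0.0015,0,0],0]

```text
time_s: 15.05
eef_pos: [506.7, 147.1, 29.1]
tool_rot: [-3.142, -0.004, 3.103]
contact_force: [-6.7, 1.4, 5.7]
grip_width: 0.4
grip_force: 3.7
```

servo_tool:
  targets:
    - [0,[-0.0008,0,0],0]
    - [0,[-0.0008,0,0],0]
    - [0,[0.003,0,0],0]
    - [0,[0.02,0,0],0]
    - [0,[0.04,0,0],0]
    - [0,[0.05,0,-0.03],0]
    - [0,[0.06,-0.05,-0.07],0]
    - [0,[0.06,-0.1,-0.1],0]
    - [0,[0.06,-0.14,-0.14],0]
    - [0,[0.06,-0.18,-0.16],0]
    - [0,[0.06,-0.2,-0.16],0]

```text
time_s: 16.15
eef_pos: [442.7, -53.2, 192.9]
tool_rot: [-3.139, 0.009, 3.102]
contact_force: [0.7, -0.2, -0.3]
grip_width: 0.3
grip_force: 0.0
```

```bash
python3 - <<'E'
from fit import *
np.set_printoptions(precision=3,suppress=True)
print(observe()["eef_pos"],observe()["contact_force"])
im,_=camera("top");a=im[190:290,210:330];b=camera("side")[0][170:270,260:380]
v=np.hstack([a,b]);cv2.imwrite("pics/end.png",cv2.resize(v,(792,330),interpolation=cv2.INTER_CUBIC))
E
```

```text
[442.702 -53.232 192.851] [ 0.743 -0.236 -0.259]
```

View pics/end.png

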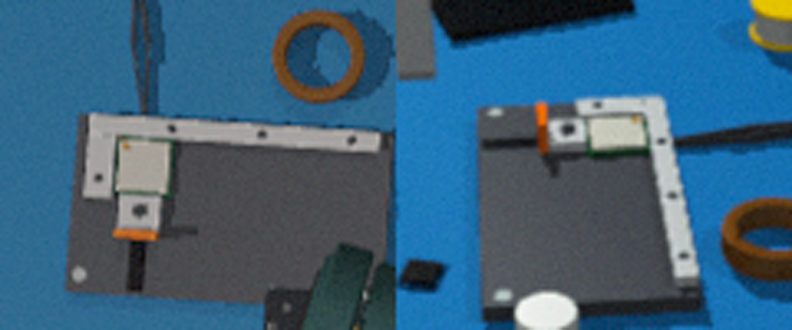

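Both views show the chip in the corner at left (143,165) and right (617,133). The gold mark is towards the corner, and the jaw sits up against the chip at (140,210).

```bash
python3 -c "
from plant import *
print(finish_job())"
```

```text
the job is handed in; nothing more can be done
None
```

The chip is home in the corner, flat against the rail with its gold-marked corner first, and the jaw is closed snug against it; the job was handed in at about 16 s of the 51 s allowed.

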